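Move the air plug to the push-in socket

ROBOT

A 6-joint arm with a two-finger parallel gripper is mounted at the origin on a cart in front of the work surface, level with it; the furniture and walls round the work are solid. World frame = base frame: x ahead of the robot, y to its left, z up, the work surface at z = 0. Lengths are in m, angles in degrees, forces in N, time in s.
With the tool pointing down it reaches from about 0.4 to 0.825 m from the base axis. Payload 7 kg.
Tool frame: the origin (TCP) lies on the centre line of the jaws, within the pads' length; the fingertips stand r.tip_reach ahead of it and the grasp point (between the pads) is the TCP (r.tip_reach is the distance from the TCP to the fingertips, in m); z points along the fingers, y is the line along which they close (so a half turn about z gives the same grasp; the last joint's range is limited). The gripper opens to 88 mm and grips with 3 to 60 N. Pads are 19 mm wide; open, the fingers measure 130 mm over their backs; the gripper's body (78 mm by 193 mm) begins 47 mm behind the grasp point.
Start: joints at [84.975, 20.546, 0.682, 0, -70.136, -16.507], TCP at [0.248, 0.628, 0.246] pointing down, gripper open.
Joint ranges: [-176.03, 176.03], [-82.01, 121.73], [-58.28, 71.71], [-173.87, 95.51], [-174.79, -0.11], [-173.66, 173.66]. Speed limits (degrees/s): [136.94, 136.94, 172.46, 180, 180, 180].

INTERFACE

Orientations are given as [roll, pitch, yaw] about the fixed x, y, z axes, in that order (R = Rz(yaw) Ry(pitch) Rx(roll)).
In Python, from plant import sensors, cams, r gives the robot as it stands.
- The arm moves only by the tool drive_tool, never from a script. Its argument "rows" is a list of rows, each an object of numbers: "fingers": the gripper's target within -1 to 1 (fully open at 1, half-way at 0, shut at -1); "x", "y", "z": the shift along the tool's x, y, z in m; "spin": the turn about the tool's z in rad. A call has 1 to 10 rows; each row is the pose to reach, as a shift and turn from the pose commanded when the call began, along the tool's axes at that moment; what a row does not reach only later rows make up. A row lasts 1/8 s, in which the tool goes at most 62.5 mm and 10.7 degrees, less where a joint would pass 70% of its speed; a pose out of reach is approached as far as the arm can. A call with a gripper value outside its range is refused whole. The fingers move at their own pace and stop on an object; "newtons" is the grip in N (left out, the last holds). Time passes only in rows, so rows that repeat a pose let the fingers close. It gives the time, the measured TCP pose, the force, the opening and the grip force at its end, in the units of the state.
- sensors.get_state(): the state, without advancing time (a new reading comes with each control period).
- cams.capture(name): name is "side" or "top"; returns a dict with "pixels" (480x640x3 uint8, red, green, blue), "intrinsics" (3x3 intrinsics, pixels), "k1" (the pictures are not rectified: a ray, as slopes to the right and down, at radius r is drawn at 1 + k1 r^2 times it, then the intrinsics apply), "eye" and "orientation" of the camera in the world. Camera axes: x right, y up, looking along -z (the intrinsics and any distortion apply to the point x, -y, -z); pixel columns grow to the right and rows downward; lengths in m; the calibration is good to about 2 mm. A picture is of the moment at which its call begins. There is no depth.
- r.close_job(): hands the job in; it is judged then, once.
The state is a dict: "time_s": time; "joints": joint angles; "qd": joint speeds; "joint_torque": joint torques, N m; "tcp_pos": TCP position; "eef_rot": TCP orientation; "contact_force": force on the tool from outside, world axes, zero at the start; "moment": the same for the moment, N m; "gripper_width": finger opening in m; "gripper_force": force on a finger pad.
Only numpy, scipy, OpenCV 4.12 (cv2) and the standard library are available. Lean on these libraries where they do the work, as an engineer would, in place of code of your own. Each camera call takes 0.05 s, during which the arm holds its last target. There are 200 camera calls.

TASK

The short steel tube is locked in the round air coupling. Hold the coupling's release collar pushed all the way in while you draw the tube out, then push the tube's grooved end gently into the square push-in socket until its grip snaps over it, so that it stays fully home, upright, when you let go. Use no more force than it takes, well under 25 N, and leave the other things on the bench where they are.

Things in the scene. Friction and masses are not known exactly. Their poses are not given: they have to be found in the camera images.
- tube: loose upright steel tube, 18 mm diameter, 86 mm long, about 0.09 kg. Origin: centre of its lower tip; z up along its axis. From the tip: a cone (8 mm diameter at the tip, 18 mm at 8 mm up), a rib of 18 mm to 12 mm, a groove of 11 mm diameter from 12 to 20 mm, then plain 18 mm tube. It starts seated in the coupling.
- tube_top (a point): centre of the tube's upper end, 86 mm from its tip. At the start it is 100 mm above the bench: 37 mm above the raised collar, 45 mm above the pushed-in collar.
- coupling: fixed round steel quick coupling on a round 68 mm foot bolted to the bench; body 40 mm diameter, top at 48 mm, then the collar. Vertical 20 mm bore. A brass port points along its +x, to 32 mm from the axis, 24 mm up. Origin: on the bore axis at bench height, z up.
- coupling_seat (a point): seat of the coupling's bore, 14 mm above the bench, where the tube's tip rests. Catches in the bore hold the tube's rib (1 mm of play) however hard one pulls. They clear it only with the collar pushed in 6 mm or more and spring back as it returns; once the tube has risen 2 mm or more with the collar in, they cannot catch it any more.
- collar (a joint): travel of the aluminium release collar in m: 0 raised (sprung), 0.008 fully pushed in (downward). Needs 2 N to start and 5 N at the end, then a hard stop. It comes straight up again when let go.
- collar_top (a point): centre of the upper face of the collar, a ridged aluminium ring round the tube, 48 mm outside, 21 mm inside diameter, 6 mm thick. Face 63 mm above the bench raised, 55 mm pushed in. Fingertips straddling the tube can push it down, close on the tube while pushing, and rise with both.
- socket: fixed square aluminium push-in socket: foot 60 x 60 x 12 mm, block 46 mm square to 44 mm height, on it a round steel mouth, 36 mm outside diameter, to 52 mm height; vertical 20 mm bore. A side plug points along its +x, to 46 mm from the axis, 24 mm up. Origin: on the bore axis at bench height, z up.
- socket_mouth (a point): centre of the socket's mouth, on the bore axis, 52 mm above the bench. Inside, a sprung valve pushes the tube back out (2 N, growing to 6 N over 15 mm) unless four spring catches have snapped over its rib into the groove. Spreading them with the cone takes up to about 7 to 11 N in all; then the push falls off until they snap in. Not snapped in, the let-go tube is lifted 15 mm.
- socket_grip (a point): nominal place of the snapped-in tube's tip, 27 mm below the mouth. The true depth differs from socket to socket by up to 6 mm either way and must be felt; a hard stop comes about 1.5 mm deeper than snapped in, so push till the force rises there (beyond some 12 N), but not to 25 N.
- tape_roll: bystander: dark tape roll, 89 mm diameter, 25 mm high, lying on the bench.
- hex_key_5: bystander: bright L-shaped hex key, 119 x 41 x 8 mm, lying between the fittings.
- screwdriver_blue: bystander: screwdriver with a blue handle, 227 mm long, 31 mm thick.
- tape_measure: bystander: yellow and black tape measure, 82 x 65 x 36 mm.
- pedal: bystander: black bicycle pedal, 140 x 80 x 22 mm.
Not all that is in view belongs to the job. What is shaped like the coupling but red is not meant.

How it is judged (in metres and radians):
On the way, in this order (a step that is already met when the one before it is completed fails the run):
1. the release collar is pushed in by at least 6 mm with the tube still in the coupling (value of joint collar above 0.006 m and z of tube in the frame of coupling below 0.03 m and horizontal distance between tube and coupling below 0.006 m), for 0.1 s.
2. the tube is drawn right out: its tip is above the collar (z of tube in the frame of coupling above 0.066 m), for 0.05 s.
At the end, for the whole second after the job is handed in: The tube stands in the socket, let go and at rest: its tip at least 19.5 mm below the mouth (every snapped-in depth passes; a tube that has not snapped in is lifted higher than that), within 5 mm of the bore axis, tilted less than 0.2 rad (z of tube in the frame of socket_mouth below -0.0195 m and horizontal distance between tube and socket_mouth below 0.005 m and angle between tube's own z axis and vertical below 0.2 rad and linear speed of tube below 0.02 m/s); the robot touches nothing.
It fails at once if the tube is forced against the coupling with more than 25 N (contact force between tube and coupling above 25 N).
It fails at once if the tube is forced against the socket with more than 25 N (contact force between tube and socket above 25 N).
It fails at once if the gripper presses on the coupling or its collar with more than 25 N (contact force between the fingers and coupling above 25 N).
It fails at once if a bystander is shifted by more than 30 mm (distance of any of tape_roll, hex_key_5, screwdriver_blue, tape_measure, pedal from where it was at the start of the episode above 0.03 m).
It also fails if it takes over 67 s, if anything falls off the work surface, if the arm or the gripper's body presses on something with over 40 N, if the wrist force passes 120 N, or if a joint passes its speed limit or range.

## Working session

There is one attempt and no reset: what is moved stays moved. The work goes in short steps, Python scripts to look and compute and a tool call to move; the robot and the scene stay as the last step left them, time stands still between calls to the robot, and variables do not carry over. Pictures are saved under pics/ and viewed, at most 10 in all, crops included, and the job is handed in when it is done.

Besides the shell and the picture viewer there is one more tool, called after ">>>" in YAML: its name, and indented under it one key for each argument. drive_tool: Moves the arm, as the interface text tells. Its arguments: {"type":"object","properties":{"rows":{"type":"array"},"newtons":{"type":"number"}},"required":["rows"]}

```bash
mkdir -p pics; ls; cat > h.py <<'E'
import numpy as np, cv2
from plant import sensors, cams, r
def cap(n,f=None):
    c=cams.capture(n)
    if f: cv2.imwrite('pics/'+f,c['pixels'][:,:,::-1])
    return c
E
python3 - <<'E'
from h import *
for n in('top','side'):
    c=cap(n,n+'1.png'); np.save(n+'.npy',c,allow_pickle=True)
    print(n,c['intrinsics'],c['k1'],c['eye'],c['orientation'])
print(sensors.get_state(), r.tip_reach)
E
```

```text
pics
top [[602.0317181    0.         328.82581488]
 [  0.         602.0317181  239.01437648]
 [  0.           0.           1.        ]] -0.02603656614540502 [ 0.34745328 -0.06509023  1.28976752] [  4.37240119  -0.21758431 -91.60274229]
side [[462.86824556   0.         317.57492559]
 [  0.         462.86824556 243.39614845]
 [  0.           0.           1.        ]] -0.05013717433298506 [ 0.13478736 -0.70539774  0.53001676] [ 58.06883125   1.3777118  -25.22920382]
{'time_s': 0.1, 'joints': array([ 8.49758211e+01,  2.05882488e+01,  6.36880301e-01, -1.87155587e-02,
       -7.01353929e+01, -1.65088241e+01]), 'qd': array([-0.06681586, -0.01954431,  0.05367766,  0.02040274,  0.0640576 ,
        0.09277522]), 'joint_torque': array([-4.31723483e-04, -5.84161699e+01,  2.93751490e+01,  7.01565027e+00,
        1.01857900e-02, -4.37059907e-05]), 'tcp_pos': array([0.24759421, 0.62749089, 0.24468664]), 'eef_rot': array([ 1.79911815e+02, -7.78755943e-03, -2.15393699e+01]), 'contact_force': array([ 0.44584181, -0.39868894,  1.29628109]), 'moment': array([ 0.03741484, -0.00326314,  0.07927698]), 'gripper_force': 0.0, 'gripper_width': 0.08758563583784665} 0.019
```

View pics/top1.png

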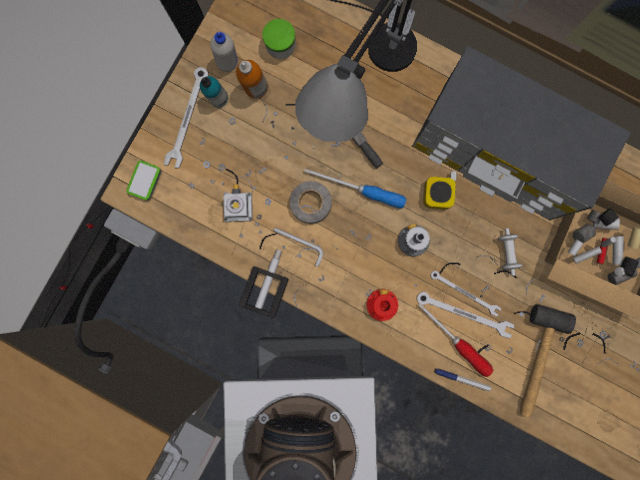

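View pics/side1.png

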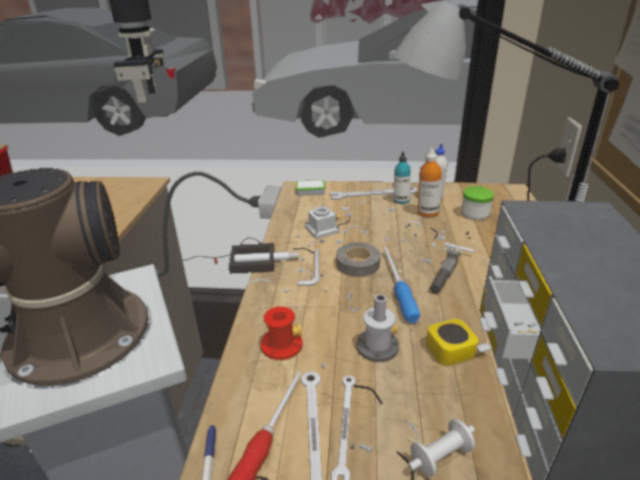

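The top view shows the coupling with its tube near (414,240) and the socket near (236,206). In the side view they are near (380,330) and (321,220). The red decoy is at (382,305) in the top view, and the hex key at (305,245) lies between the fittings. I'll enlarge both fittings.

```bash
cat >> h.py <<'E'
from scipy.spatial.transform import Rotation as R
from scipy.optimize import least_squares
def ray(c,u,v):
    K=c['intrinsics']; D=np.array([c['k1'],0,0,0.])
    p=cv2.undistortPoints(np.array([[[u,v]]],float),K,D,None,None,None,(3,50,1e-12))[0,0]
    d=R.from_euler('xyz',c['orientation'],degrees=True).apply([p[0],-p[1],-1]); return np.array(c['eye']),d/np.linalg.norm(d)
def plane(c,u,v,z):
    e,d=ray(c,u,v); return e+d*(z-e[2])/d[2]
def tri(*obs):
    A=0;b=0
    for c,u,v in obs:
        e,d=ray(c,u,v);P=np.eye(3)-np.outer(d,d);A=A+P;b=b+P@e
    return np.linalg.solve(A,b)
def proj(c,p):
    q=R.from_euler('xyz',c['orientation'],degrees=True).inv().apply(np.array(p)-c['eye'])
    x=np.array([q[0],-q[1]])/-q[2]; x=x*(1+c['k1']*(x@x)); K=c['intrinsics']
    return K[0,0]*x[0]+K[0,2],K[1,1]*x[1]+K[1,2]
E
python3 - <<'E'
from h import *
T=np.load('top.npy',allow_pickle=True).item();S=np.load('side.npy',allow_pickle=True).item()
def crop(c,u,v,w=25,h=18,s=16): return cv2.resize(c['pixels'][v-h:v+h,u-w:u+w,::-1],None,fx=s/2,fy=s/2,interpolation=cv2.INTER_CUBIC)
im=np.vstack([np.hstack([crop(T,414,238),crop(T,236,206)]),np.hstack([crop(S,380,310),crop(S,321,218)])])
cv2.imwrite('pics/crops.png',im);print(im.shape)
E
```

```text
(576, 800, 3)
```

View pics/crops.png

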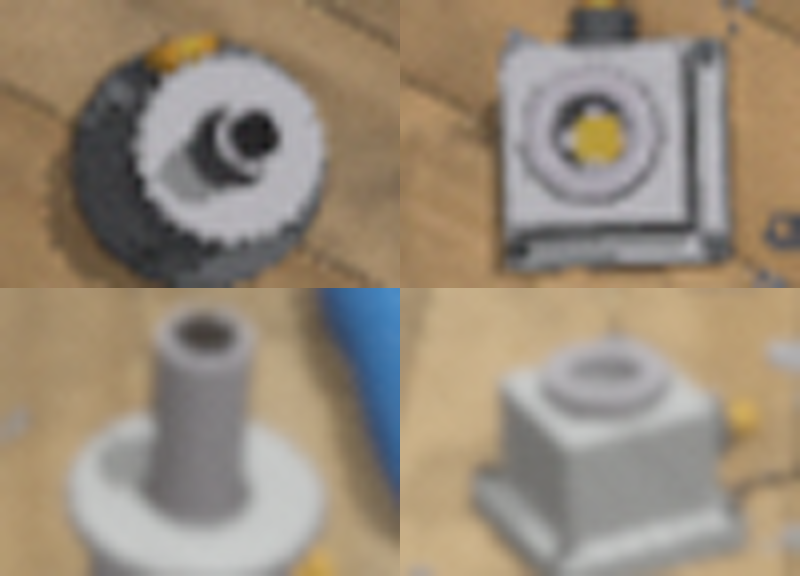

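The crops show these centres:

| Feature | Top view | Side view |
|---|---|---|
| Tube top | (420.3,236.4) | (380,297.1) |
| Collar face | (417.3,238) | (379.1,317) |
| Socket mouth | (234.3,204.4) | (321.3,209.9) |

```bash
python3 - <<'E'
from h import *
T=np.load('top.npy',allow_pickle=True).item();S=np.load('side.npy',allow_pickle=True).item()
for n,t,s,z in [('tube',(420.25,236.4),(380,297.1),.1),('collar',(417.25,238),(379.1,317.1),.063),('mouth',(234.25,204.4),(321.25,209.9),.052)]:
    print(n,plane(T,*t,z).round(4),plane(S,*s,z).round(4),tri((T,*t),(S,*s)).round(4))
for n,u,v in [('port',412,225.5),('plug',235,188),('red',382,305),('tm',440,193),('scr handle end',405,201),('tape',310,202),('hex a',275,231),('hex b',322,252),('hexc',320,264),('pedal',264,292)]: print(n,plane(T,u,v,.024).round(3))
E
```

```text
Traceback (most recent call last):
  File "h.py", line 14, in plane
    e,d=ray(c,u,v); return e+d*(z-e[2])/d[2]
        ~~~^^^^^^^
  File "h.py", line 11, in ray
    p=cv2.undistortPoints(np.array([[[u,v]]],float),K,D,None,None,None,(3,50,1e-12))[0,0]
      ~~~~~~~~~~~~~~~~~~~^^^^^^^^^^^^^^^^^^^^^^^^^^^^^^^^^^^^^^^^^^^^^^^^^^^^^^^^^^^
cv2.error: OpenCV(4.12.0) :-1: error: (-5:Bad argument) in function 'undistortPoints'
> Overload resolution failed:
>  - undistortPoints() takes at most 6 arguments (7 given)
>  - undistortPoints() takes at most 6 arguments (7 given)
```

```bash
sed -i 's/,None,None,None,(3,50,1e-12))/)/' h.py; python3 - <<'E'
from h import *
T=np.load('top.npy',allow_pickle=True).item();S=np.load('side.npy',allow_pickle=True).item()
for n,t,s,z in [('tube',(420.25,236.4),(380,297.1),.1),('collar',(417.25,238),(379.1,317.1),.063),('mouth',(234.25,204.4),(321.25,209.9),.052)]:
    print(n,plane(T,*t,z).round(4),plane(S,*s,z).round(4),tri((T,*t),(S,*s)).round(4))
for n,u,v in [('port',412,225.5),('plug',235,188),('red',382,305),('tm',440,193),('scr handle end',405,201),('tape',310,202),('hex a',275,231),('hex b',322,252),('hexc',320,264),('pedal',264,292)]: print(n,plane(T,u,v,.024).round(3))
E
```

```text
tube [ 0.4384 -0.2537  0.1   ] [ 0.4376 -0.2546  0.1   ] [ 0.4384 -0.2538  0.0991]
collar [ 0.4382 -0.2533  0.063 ] [ 0.437  -0.2565  0.063 ] [ 0.4385 -0.2538  0.0603]
mouth [0.5192 0.1214 0.052 ] [0.5183 0.1164 0.052 ] [0.5201 0.1216 0.0491]
port [ 0.468 -0.249  0.024]
plug [0.558 0.123 0.024]
red [ 0.303 -0.18   0.024]
tm [ 0.536 -0.311  0.024]
scr handle end [ 0.52  -0.236  0.024]
tape [ 0.524 -0.035  0.024]
hex a [0.464 0.04  0.024]
hex b [ 0.417 -0.057  0.024]
hexc [ 0.392 -0.053  0.024]
pedal [0.337 0.066 0.024]
```

>>> drive_tool:
  rows:
    - {"x":0.04,"y":0.025,"spin":-0.1,"fingers":1}
    - {"x":0.08,"y":0.05,"spin":-0.2}
    - {"x":0.12,"y":0.075,"spin":-0.3}
    - {"x":0.16,"y":0.1,"spin":-0.376}
    - {"x":0.2,"y":0.123,"spin":-0.376}
    - {"x":0.213,"y":0.131,"spin":-0.376}
    - {"x":0.213,"y":0.131,"spin":-0.376}

```text
invalid input
```

```bash
python3 - <<'E'
from h import *
T=np.load('top.npy',allow_pickle=True).item();S=np.load('side.npy',allow_pickle=True).item()
print('lamp',tri((T,335,105),(S,435,45)).round(3))
print(sensors.get_state())
E
```

```text
lamp [ 0.619 -0.088  0.411]
{'time_s': 0.1, 'joints': array([ 8.49758211e+01,  2.05882488e+01,  6.36880301e-01, -1.87155587e-02,
       -7.01353929e+01, -1.65088241e+01]), 'qd': array([-0.06681586, -0.01954431,  0.05367766,  0.02040274,  0.0640576 ,
        0.09277522]), 'joint_torque': array([-4.31723483e-04, -5.84161699e+01,  2.93751490e+01,  7.01565027e+00,
        1.01857900e-02, -4.37059907e-05]), 'tcp_pos': array([0.24759421, 0.62749089, 0.24468664]), 'eef_rot': array([ 1.79911815e+02, -7.78755943e-03, -2.15393699e+01]), 'contact_force': array([ 0.44584181, -0.39868894,  1.29628109]), 'moment': array([ 0.03741484, -0.00326314,  0.07927698]), 'gripper_force': 0.0, 'gripper_width': 0.08758563583784665}
```

>>> drive_tool:
  rows:
    - {"x":0.04,"y":0.025,"z":0,"spin":-0.1,"fingers":1}
    - {"x":0.08,"y":0.05,"z":0,"spin":-0.2,"fingers":1}
    - {"x":0.12,"y":0.075,"z":0,"spin":-0.3,"fingers":1}
    - {"x":0.16,"y":0.1,"z":0,"spin":-0.376,"fingers":1}
    - {"x":0.2,"y":0.123,"z":0,"spin":-0.376,"fingers":1}
    - {"x":0.213,"y":0.131,"z":0,"spin":-0.376,"fingers":1}
    - {"x":0.213,"y":0.131,"z":0,"spin":-0.376,"fingers":1}

```text
time_s: 0.98
tcp_pos: [0.3982, 0.4271, 0.2455]
eef_rot: [180.0, 0.0, -0.1]
contact_force: [-0.2, -0.4, -0.1]
gripper_width: 0.0875
gripper_force: 0.0
```

>>> drive_tool:
  rows:
    - {"x":0.01,"y":0.05,"z":0,"spin":0,"fingers":1}
    - {"x":0.03,"y":0.1,"z":0,"spin":0,"fingers":1}
    - {"x":0.03,"y":0.15,"z":0,"spin":0,"fingers":1}
    - {"x":0.03,"y":0.2,"z":0,"spin":0,"fingers":0.5}
    - {"x":0.03,"y":0.25,"z":0,"spin":0,"fingers":0}
    - {"x":0.03,"y":0.3,"z":0,"spin":0,"fingers":0}
    - {"x":0.03,"y":0.35,"z":0,"spin":0,"fingers":0}
    - {"x":0.03,"y":0.4,"z":0,"spin":0,"fingers":0}
    - {"x":0.03,"y":0.45,"z":0,"spin":0,"fingers":0}
    - {"x":0.03,"y":0.5,"z":0,"spin":0,"fingers":0}

```text
time_s: 2.22
tcp_pos: [0.4282, -0.0726, 0.2458]
eef_rot: [-180.0, -0.0, 0.1]
contact_force: [1.5, 0.5, 0.5]
gripper_width: 0.044
gripper_force: 0.0
```

>>> drive_tool:
  rows:
    - {"x":0.0,"y":0.05,"z":0,"spin":0,"fingers":0}
    - {"x":0.01,"y":0.1,"z":0,"spin":0,"fingers":0}
    - {"x":0.01,"y":0.15,"z":0,"spin":0,"fingers":0}
    - {"x":0.01,"y":0.181,"z":0.03,"spin":0,"fingers":0}
    - {"x":0.01,"y":0.181,"z":0.06,"spin":0,"fingers":0}
    - {"x":0.01,"y":0.181,"z":0.09,"spin":0,"fingers":0}
    - {"x":0.01,"y":0.181,"z":0.1,"spin":0,"fingers":0}
    - {"x":0.01,"y":0.181,"z":0.1,"spin":0,"fingers":0}

```text
time_s: 3.22
tcp_pos: [0.4384, -0.2527, 0.1455]
eef_rot: [180.0, 0.1, 0.1]
contact_force: [-0.1, 0.6, -0.2]
gripper_width: 0.0435
gripper_force: 0.0
```

```bash
python3 - <<'E'
from h import *
print(sensors.get_state())
S=cap('side');T=cap('top');np.save('T2.npy',T,allow_pickle=True);np.save('S2.npy',S,allow_pickle=True)
def crop(c,u,v,w=33,h=40,s=6): return cv2.resize(c['pixels'][v-h:v+h,u-w:u+w,::-1],None,fx=s,fy=s,interpolation=cv2.INTER_CUBIC)
cv2.imwrite('pics/c2.png',np.hstack([crop(S,380,300),crop(T,418,238)]))
E
```

```text
{'time_s': 3.225, 'joints': array([-7.67542023e+00,  9.98299456e+00, -2.82379172e+01,  1.09462276e-02,
       -5.18321655e+01,  9.77426383e+01]), 'qd': array([-0.09601688, -1.40853155,  1.18921215,  0.30904409, -0.6059126 ,
        0.0378044 ]), 'joint_torque': array([-7.28743686e-02, -3.75069308e+01,  2.36916035e+01,  5.53044811e+00,
        2.58037755e-01, -7.34237343e-03]), 'tcp_pos': array([ 0.43838056, -0.25266825,  0.14545219]), 'eef_rot': array([1.79998630e+02, 5.37524921e-02, 7.39858190e-02]), 'contact_force': array([-0.14702749,  0.62903216, -0.18390289]), 'moment': array([-0.09695054, -0.00881457,  0.01849396]), 'gripper_force': 0.0, 'gripper_width': 0.0434770404316872}
```

View pics/c2.png

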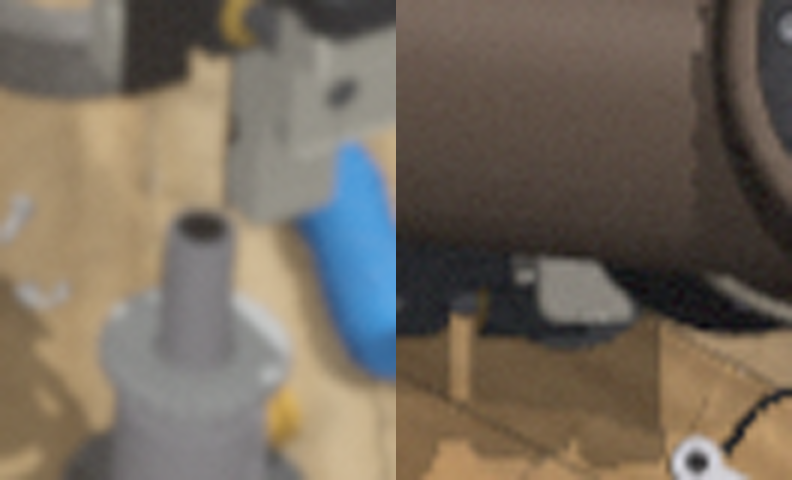

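```bash
python3 - <<'E'
from h import *
S=np.load('S2.npy',allow_pickle=True).item()
f=lambda p:tuple(np.round((np.array(proj(S,p))-(347,260)+.5)*6))
for n,p in dict(tip=(.4384,-.2527,.1265),fm=(.4384,-.2527-.022,.1265),fmback=(.4384,-.2527-.043,.1265),fp=(.4384,-.2527+.022,.1265),tube=(.4384,-.2535,.1)).items(): print(n,f(p))
E
python3 - <<'E'
import sys; sys.path.insert(0,'.')
import os; os.chdir('.')
from h import *
S=np.load('S2.npy',allow_pickle=True).item()
im=cv2.resize(S['pixels'][160:360,260:500,::-1],None,fx=3,fy=3,interpolation=cv2.INTER_CUBIC)
cv2.imwrite('pics/c3.png',im[:600])
E
```

```text
tip (np.float64(205.0), np.float64(134.0))
fm (np.float64(254.0), np.float64(184.0))
fmback (np.float64(304.0), np.float64(234.0))
fp (np.float64(158.0), np.float64(86.0))
tube (np.float64(201.0), np.float64(222.0))
```

View pics/c3.png

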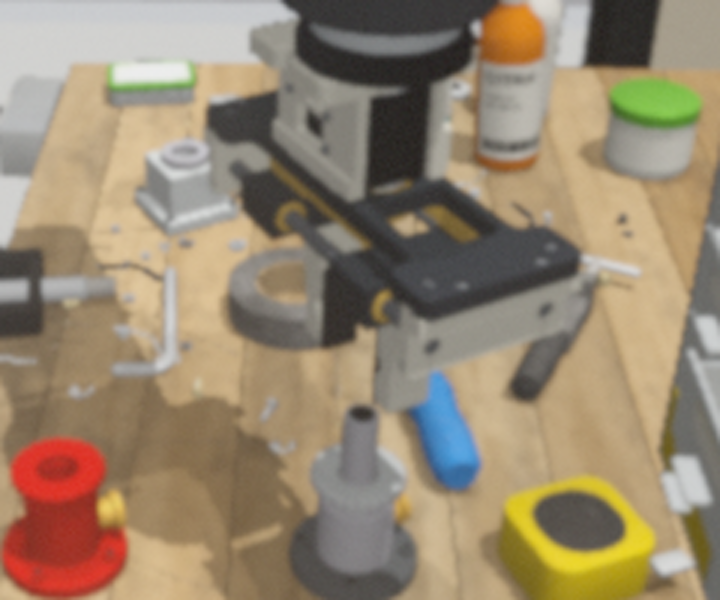

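The picture shows the open jaws straddling the tube as the projection predicts, with finger pads at (322,300) and (395,370) and the tube top at (360,412). Next I'll narrow the jaws and descend to just above the collar.

>>> drive_tool:
  rows:
    - {"x":0,"y":0.001,"z":0,"spin":0,"fingers":-0.42}
    - {"x":0,"y":0.001,"z":0,"spin":0,"fingers":-0.42}
    - {"x":0,"y":0.001,"z":0.01,"spin":0,"fingers":-0.42}
    - {"x":0,"y":0.001,"z":0.02,"spin":0,"fingers":-0.42}
    - {"x":0,"y":0.001,"z":0.03,"spin":0,"fingers":-0.42}
    - {"x":0,"y":0.001,"z":0.04,"spin":0,"fingers":-0.42}
    - {"x":0,"y":0.001,"z":0.05,"spin":0,"fingers":-0.42}
    - {"x":0,"y":0.001,"z":0.057,"spin":0,"fingers":-0.42}
    - {"x":0,"y":0.001,"z":0.06,"spin":0,"fingers":-0.42}
    - {"x":0,"y":0.001,"z":0.06,"spin":0,"fingers":-0.42}

```text
time_s: 4.58
tcp_pos: [0.4379, -0.2542, 0.0855]
eef_rot: [-180.0, 0.0, 0.0]
contact_force: [-0.4, -0.1, 0.4]
gripper_width: 0.0257
gripper_force: 0.0
```

>>> drive_tool:
  rows:
    - {"x":0,"y":0,"z":0.002,"spin":0,"fingers":-0.42}
    - {"x":0,"y":0,"z":0.004,"spin":0,"fingers":-0.42}
    - {"x":0,"y":0,"z":0.005,"spin":0,"fingers":-0.42}
    - {"x":0,"y":0,"z":0.006,"spin":0,"fingers":-0.42}
    - {"x":0,"y":0,"z":0.007,"spin":0,"fingers":-0.42}
    - {"x":0,"y":0,"z":0.007,"spin":0,"fingers":-0.42}

```text
time_s: 5.32
tcp_pos: [0.4382, -0.2542, 0.0787]
eef_rot: [180.0, -0.0, 0.0]
contact_force: [0.5, 0.1, 3.2]
gripper_width: 0.0255
gripper_force: 1.5
```

>>> drive_tool:
  rows:
    - {"x":0,"y":0,"z":0.001,"spin":0,"fingers":-0.42}
    - {"x":0,"y":0,"z":0.002,"spin":0,"fingers":-0.42}
    - {"x":0,"y":0,"z":0.003,"spin":0,"fingers":-0.42}
    - {"x":0,"y":0,"z":0.0035,"spin":0,"fingers":-0.42}
    - {"x":0,"y":0,"z":0.004,"spin":0,"fingers":-0.42}
    - {"x":0,"y":0,"z":0.0043,"spin":0,"fingers":-0.42}
    - {"x":0,"y":0,"z":0.0045,"spin":0,"fingers":-0.42}
    - {"x":0,"y":0,"z":0.0045,"spin":0,"fingers":-0.42}

```text
time_s: 6.32
tcp_pos: [0.4382, -0.2542, 0.0743]
eef_rot: [180.0, -0.0, 0.0]
contact_force: [1.2, 0.8, 5.8]
gripper_width: 0.0252
gripper_force: 3.0
```

>>> drive_tool:
  rows:
    - {"x":0,"y":0,"z":0,"spin":0,"fingers":-0.52}
    - {"x":0,"y":0,"z":0,"spin":0,"fingers":-0.56}
    - {"x":0,"y":0,"z":0,"spin":0,"fingers":-0.6}
    - {"x":0,"y":0,"z":0,"spin":0,"fingers":-0.65}
    - {"x":0,"y":0,"z":0,"spin":0,"fingers":-0.7}
    - {"x":0,"y":0,"z":0,"spin":0,"fingers":-0.8}
  newtons: 10

```text
time_s: 7.08
tcp_pos: [0.438, -0.2543, 0.0743]
eef_rot: [180.0, -0.0, 0.0]
contact_force: [0.9, 0.1, 6.7]
gripper_width: 0.0179
gripper_force: 10.8
```

>>> drive_tool:
  rows:
    - {"x":0,"y":0,"z":0,"spin":0,"fingers":-0.54}
    - {"x":0,"y":0,"z":0.0003,"spin":0,"fingers":-0.54}
    - {"x":0,"y":0,"z":0.0005,"spin":0,"fingers":-0.54}
    - {"x":0,"y":0,"z":0.0007,"spin":0,"fingers":-0.54}
    - {"x":0,"y":0,"z":0.0007,"spin":0,"fingers":-0.54}

```text
time_s: 7.7
tcp_pos: [0.438, -0.2544, 0.0742]
eef_rot: [180.0, -0.0, 0.0]
contact_force: [-2.0, 0.6, 12.0]
gripper_width: 0.0202
gripper_force: 6.4
```

>>> drive_tool:
  rows:
    - {"x":0,"y":0,"z":0,"spin":0,"fingers":-0.6}
    - {"x":0,"y":0,"z":0,"spin":0,"fingers":-0.7}
    - {"x":0,"y":0,"z":0,"spin":0,"fingers":-0.9}
    - {"x":0,"y":0,"z":0,"spin":0,"fingers":-1}
    - {"x":0,"y":0,"z":0,"spin":0,"fingers":-1}
  newtons: 25

```text
time_s: 8.32
tcp_pos: [0.4382, -0.2545, 0.0742]
eef_rot: [180.0, -0.0, 0.0]
contact_force: [-1.9, 0.7, 12.2]
gripper_width: 0.0175
gripper_force: 26.5
```

>>> drive_tool:
  rows:
    - {"x":0,"y":0,"z":-0.001,"spin":0,"fingers":-1}
    - {"x":0,"y":0,"z":-0.002,"spin":0,"fingers":-1}
    - {"x":0,"y":0,"z":-0.003,"spin":0,"fingers":-1}
    - {"x":0,"y":0,"z":-0.0035,"spin":0,"fingers":-1}

```text
time_s: 8.82
tcp_pos: [0.4379, -0.2541, 0.0767]
eef_rot: [-180.0, 0.0, 0.0]
contact_force: [1.6, -0.9, 1.4]
gripper_width: 0.0176
gripper_force: 26.2
```

>>> drive_tool:
  rows:
    - {"x":0,"y":0,"z":-0.0015,"spin":0,"fingers":-1}
    - {"x":0,"y":0,"z":-0.003,"spin":0,"fingers":-1}
    - {"x":0,"y":0,"z":-0.0045,"spin":0,"fingers":-1}
    - {"x":0,"y":0,"z":-0.006,"spin":0,"fingers":-1}

```text
time_s: 9.32
tcp_pos: [0.4378, -0.2539, 0.0828]
eef_rot: [-180.0, 0.0, 0.0]
contact_force: [2.7, 1.7, -1.7]
gripper_width: 0.0178
gripper_force: 25.0
```

>>> drive_tool:
  rows:
    - {"x":0,"y":0,"z":-0.008,"spin":0,"fingers":-1}
    - {"x":0,"y":0,"z":-0.016,"spin":0,"fingers":-1}
    - {"x":0,"y":0,"z":-0.024,"spin":0,"fingers":-1}
    - {"x":0,"y":0,"z":-0.032,"spin":0,"fingers":-1}
    - {"x":0,"y":0,"z":-0.04,"spin":0,"fingers":-1}
    - {"x":0,"y":0,"z":-0.05,"spin":0,"fingers":-1}
    - {"x":0,"y":0,"z":-0.06,"spin":0,"fingers":-1}
    - {"x":0,"y":0,"z":-0.07,"spin":0,"fingers":-1}
    - {"x":0,"y":0,"z":-0.08,"spin":0,"fingers":-1}
    - {"x":0,"y":0,"z":-0.08,"spin":0,"fingers":-1}

```text
time_s: 10.58
tcp_pos: [0.4385, -0.2543, 0.1638]
eef_rot: [180.0, -0.1, 0.0]
contact_force: [-0.9, -0.2, -1.5]
gripper_width: 0.0178
gripper_force: 25.0
```

```bash
python3 - <<'E'
from h import *
S=cap('side');print(sensors.get_state()['tcp_pos'])
im=cv2.resize(S['pixels'][180:340,270:480,::-1],None,fx=3.5,fy=3.5,interpolation=cv2.INTER_CUBIC)
cv2.imwrite('pics/c4.png',im)
E
```

```text
[ 0.4380696  -0.25414216  0.16316758]
```

View pics/c4.png

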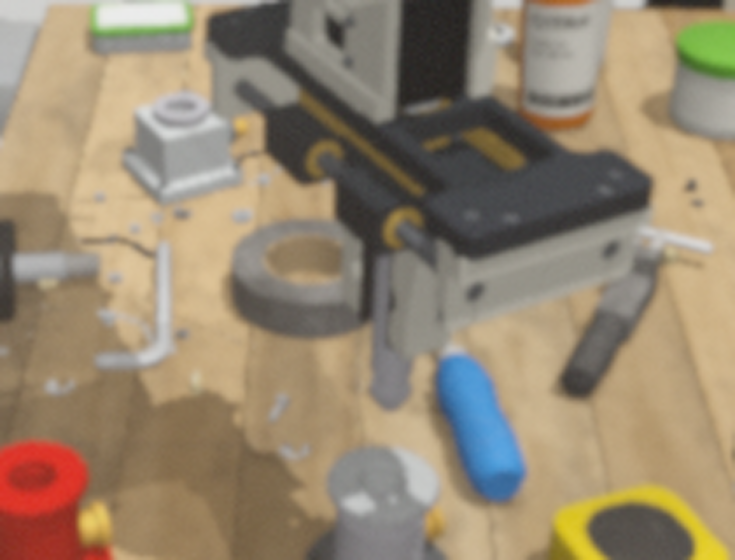

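The tube hangs clear of the coupling in the jaws, with its tip at (392,400) and the coupling at (385,490). I'll carry it to above the socket now.

>>> drive_tool:
  rows:
    - {"x":0,"y":-0.03,"z":0,"spin":0,"fingers":-1}
    - {"x":0,"y":-0.07,"z":0,"spin":0,"fingers":-1}
    - {"x":0,"y":-0.11,"z":0,"spin":0,"fingers":-1}
    - {"x":0,"y":-0.15,"z":0,"spin":0,"fingers":-1}
    - {"x":0,"y":-0.19,"z":0,"spin":0,"fingers":-1}
    - {"x":0.01,"y":-0.23,"z":0,"spin":0,"fingers":-1}
    - {"x":0.03,"y":-0.27,"z":0,"spin":0,"fingers":-1}
    - {"x":0.05,"y":-0.31,"z":0,"spin":0,"fingers":-1}
    - {"x":0.07,"y":-0.35,"z":0,"spin":0,"fingers":-1}
    - {"x":0.081,"y":-0.375,"z":0,"spin":0,"fingers":-1}

```text
time_s: 11.88
tcp_pos: [0.5194, 0.1225, 0.1622]
eef_rot: [180.0, 0.0, 0.1]
contact_force: [0.0, -0.5, -1.2]
gripper_width: 0.0178
gripper_force: 25.0
```

>>> drive_tool:
  rows:
    - {"x":0,"y":0,"z":0.01,"spin":0,"fingers":-1}
    - {"x":0,"y":0,"z":0.02,"spin":0,"fingers":-1}
    - {"x":0,"y":0,"z":0.03,"spin":0,"fingers":-1}
    - {"x":0,"y":0,"z":0.035,"spin":0,"fingers":-1}
    - {"x":0,"y":0,"z":0.035,"spin":0,"fingers":-1}

```text
time_s: 12.5
tcp_pos: [0.5186, 0.1203, 0.1276]
eef_rot: [180.0, 0.0, -0.0]
contact_force: [0.1, -0.6, -0.7]
gripper_width: 0.0174
gripper_force: 25.0
```

```bash
python3 - <<'E'
from h import *
s=sensors.get_state();t=s['tcp_pos'];print(t,s['contact_force'],s['moment'])
S=cap('side');u0,v0=286,170
im=cv2.resize(S['pixels'][v0:v0+65,u0:u0+75,::-1],None,fx=8,fy=8,interpolation=cv2.INTER_CUBIC)
cv2.imwrite('pics/c5.png',im)
f=lambda p:tuple(np.round((np.array(proj(S,p))-(u0,v0)+.5)*8))
print('tip',f(t-[0,0,.060]),'mouth est',f((t[0],t[1],.052)),'top-est',f((.519,.121,.052)))
E
```

```text
[0.51863923 0.12034559 0.12755816] [ 0.05796872 -0.59113626 -0.7326432 ] [ 0.01634443 -0.02984411 -0.01650664]
tip (np.float64(280.0), np.float64(267.0)) mouth est (np.float64(281.0), np.float64(317.0)) top-est (np.float64(281.0), np.float64(316.0))
```

View pics/c5.png

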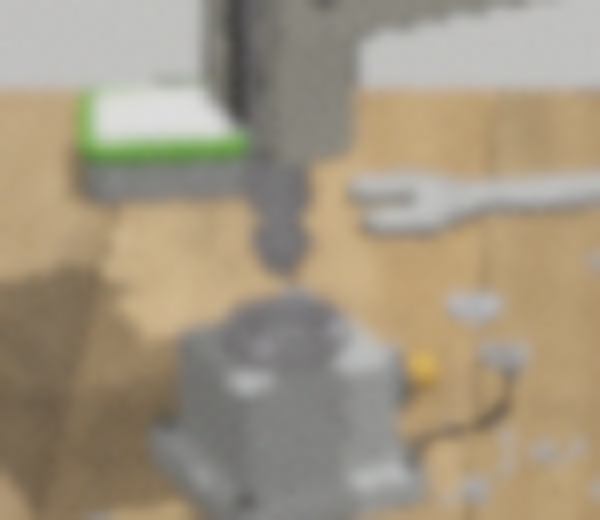

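The tube tip at (282,272) hangs over the mouth centre at about (284,328), aligned to about 1 mm. I'll lower it and feel for contact.

>>> drive_tool:
  rows:
    - {"x":0,"y":0,"z":0.005,"spin":0,"fingers":-1}
    - {"x":0,"y":0,"z":0.01,"spin":0,"fingers":-1}
    - {"x":0,"y":0,"z":0.014,"spin":0,"fingers":-1}
    - {"x":0,"y":0,"z":0.016,"spin":0,"fingers":-1}
    - {"x":0,"y":0,"z":0.018,"spin":0,"fingers":-1}
    - {"x":0,"y":0,"z":0.02,"spin":0,"fingers":-1}
    - {"x":0,"y":0,"z":0.02,"spin":0,"fingers":-1}
  newtons: 30

```text
time_s: 13.42
tcp_pos: [0.5188, 0.1208, 0.1077]
eef_rot: [180.0, 0.0, 0.0]
contact_force: [0.1, 0.0, -0.7]
gripper_width: 0.0176
gripper_force: 30.0
```

>>> drive_tool:
  rows:
    - {"x":0,"y":0,"z":0.001,"spin":0,"fingers":-1}
    - {"x":0,"y":0,"z":0.002,"spin":0,"fingers":-1}
    - {"x":0,"y":0,"z":0.003,"spin":0,"fingers":-1}
    - {"x":0,"y":0,"z":0.004,"spin":0,"fingers":-1}
    - {"x":0,"y":0,"z":0.004,"spin":0,"fingers":-1}

```text
time_s: 14.05
tcp_pos: [0.5189, 0.1209, 0.1038]
eef_rot: [-180.0, -0.0, 0.0]
contact_force: [-0.1, 0.3, -1.0]
gripper_width: 0.0174
gripper_force: 30.0
```

>>> drive_tool:
  rows:
    - {"x":0,"y":0,"z":0.001,"spin":0,"fingers":-1}
    - {"x":0,"y":0,"z":0.002,"spin":0,"fingers":-1}
    - {"x":0,"y":0,"z":0.003,"spin":0,"fingers":-1}
    - {"x":0,"y":0,"z":0.004,"spin":0,"fingers":-1}
    - {"x":0,"y":0,"z":0.004,"spin":0,"fingers":-1}

```text
time_s: 14.68
tcp_pos: [0.519, 0.121, 0.0998]
eef_rot: [-180.0, -0.0, 0.0]
contact_force: [0.9, 1.2, -0.9]
gripper_width: 0.0175
gripper_force: 30.0
```

>>> drive_tool:
  rows:
    - {"x":0,"y":0,"z":0.001,"spin":0,"fingers":-1}
    - {"x":0,"y":0,"z":0.002,"spin":0,"fingers":-1}
    - {"x":0,"y":0,"z":0.003,"spin":0,"fingers":-1}
    - {"x":0,"y":0,"z":0.003,"spin":0,"fingers":-1}

```text
time_s: 15.18
tcp_pos: [0.519, 0.1209, 0.0969]
eef_rot: [-180.0, -0.0, 0.0]
contact_force: [0.7, 0.6, 0.1]
gripper_width: 0.0174
gripper_force: 30.0
```

Tip 15 mm deep; spring zone starts. Smaller steps.

>>> drive_tool:
  rows:
    - {"x":0,"y":0,"z":0.001,"spin":0,"fingers":-1}
    - {"x":0,"y":0,"z":0.002,"spin":0,"fingers":-1}
    - {"x":0,"y":0,"z":0.003,"spin":0,"fingers":-1}
    - {"x":0,"y":0,"z":0.003,"spin":0,"fingers":-1}

```text
time_s: 15.68
tcp_pos: [0.5191, 0.121, 0.094]
eef_rot: [-180.0, -0.0, 0.0]
contact_force: [1.8, 1.3, 4.0]
gripper_width: 0.0173
gripper_force: 30.0
```

>>> drive_tool:
  rows:
    - {"x":0,"y":0,"z":0.0007,"spin":0,"fingers":-1}
    - {"x":0,"y":0,"z":0.0014,"spin":0,"fingers":-1}
    - {"x":0,"y":0,"z":0.002,"spin":0,"fingers":-1}
    - {"x":0,"y":0,"z":0.002,"spin":0,"fingers":-1}

```text
time_s: 16.18
tcp_pos: [0.5192, 0.121, 0.0923]
eef_rot: [-180.0, -0.0, 0.0]
contact_force: [1.0, 0.1, 7.2]
gripper_width: 0.0175
gripper_force: 30.0
```

>>> drive_tool:
  rows:
    - {"x":0,"y":0,"z":0.0007,"spin":0,"fingers":-1}
    - {"x":0,"y":0,"z":0.0014,"spin":0,"fingers":-1}
    - {"x":0,"y":0,"z":0.002,"spin":0,"fingers":-1}
    - {"x":0,"y":0,"z":0.002,"spin":0,"fingers":-1}

```text
time_s: 16.68
tcp_pos: [0.5191, 0.121, 0.09]
eef_rot: [-180.0, -0.0, 0.0]
contact_force: [1.2, 0.4, 3.5]
gripper_width: 0.0176
gripper_force: 30.0
```

>>> drive_tool:
  rows:
    - {"x":0,"y":0,"z":0.0005,"spin":0,"fingers":-1}
    - {"x":0,"y":0,"z":0.001,"spin":0,"fingers":-1}
    - {"x":0,"y":0,"z":0.0015,"spin":0,"fingers":-1}
    - {"x":0,"y":0,"z":0.0015,"spin":0,"fingers":-1}

```text
time_s: 17.18
tcp_pos: [0.519, 0.1209, 0.0884]
eef_rot: [-180.0, -0.0, 0.0]
contact_force: [2.2, 0.7, 2.9]
gripper_width: 0.0173
gripper_force: 30.0
```

>>> drive_tool:
  rows:
    - {"x":0,"y":0,"z":0.0004,"spin":0,"fingers":-1}
    - {"x":0,"y":0,"z":0.0008,"spin":0,"fingers":-1}
    - {"x":0,"y":0,"z":0.0008,"spin":0,"fingers":-1}

```text
time_s: 17.55
tcp_pos: [0.519, 0.1209, 0.0876]
eef_rot: [-180.0, -0.0, 0.0]
contact_force: [2.9, 1.9, 5.4]
gripper_width: 0.0175
gripper_force: 30.0
```

>>> drive_tool:
  rows:
    - {"x":0,"y":0,"z":0.0004,"spin":0,"fingers":-1}
    - {"x":0,"y":0,"z":0.0007,"spin":0,"fingers":-1}
    - {"x":0,"y":0,"z":0.0007,"spin":0,"fingers":-1}

```text
time_s: 17.92
tcp_pos: [0.519, 0.121, 0.087]
eef_rot: [-180.0, -0.0, 0.0]
contact_force: [1.6, 1.6, 5.8]
gripper_width: 0.0174
gripper_force: 30.0
```

>>> drive_tool:
  rows:
    - {"x":0,"y":0,"z":0.0003,"spin":0,"fingers":-1}
    - {"x":0,"y":0,"z":0.0006,"spin":0,"fingers":-1}
    - {"x":0,"y":0,"z":0.0006,"spin":0,"fingers":-1}

```text
time_s: 18.3
tcp_pos: [0.519, 0.1209, 0.0864]
eef_rot: [-180.0, -0.0, 0.0]
contact_force: [1.6, 0.9, 5.7]
gripper_width: 0.0173
gripper_force: 30.0
```

>>> drive_tool:
  rows:
    - {"x":0,"y":0,"z":0.0004,"spin":0,"fingers":-1}
    - {"x":0,"y":0,"z":0.0008,"spin":0,"fingers":-1}
    - {"x":0,"y":0,"z":0.0008,"spin":0,"fingers":-1}

```text
time_s: 18.68
tcp_pos: [0.519, 0.121, 0.0856]
eef_rot: [-180.0, -0.0, 0.0]
contact_force: [2.2, 0.6, 5.3]
gripper_width: 0.0172
gripper_force: 30.0
```

>>> drive_tool:
  rows:
    - {"x":0,"y":0,"z":0.0004,"spin":0,"fingers":-1}
    - {"x":0,"y":0,"z":0.0008,"spin":0,"fingers":-1}
    - {"x":0,"y":0,"z":0.0008,"spin":0,"fingers":-1}

```text
time_s: 19.05
tcp_pos: [0.519, 0.1209, 0.0848]
eef_rot: [-180.0, -0.0, 0.0]
contact_force: [1.7, 0.4, 6.6]
gripper_width: 0.0175
gripper_force: 30.0
```

>>> drive_tool:
  rows:
    - {"x":0,"y":0,"z":0.0004,"spin":0,"fingers":-1}
    - {"x":0,"y":0,"z":0.0008,"spin":0,"fingers":-1}
    - {"x":0,"y":0,"z":0.0008,"spin":0,"fingers":-1}

```text
time_s: 19.42
tcp_pos: [0.519, 0.121, 0.084]
eef_rot: [-180.0, -0.0, 0.0]
contact_force: [2.1, 1.2, 5.3]
gripper_width: 0.0174
gripper_force: 30.0
```

>>> drive_tool:
  rows:
    - {"x":0,"y":0,"z":0.0004,"spin":0,"fingers":-1}
    - {"x":0,"y":0,"z":0.0006,"spin":0,"fingers":-1}
    - {"x":0,"y":0,"z":0.0006,"spin":0,"fingers":-1}

```text
time_s: 19.8
tcp_pos: [0.5189, 0.121, 0.0832]
eef_rot: [-180.0, -0.0, 0.0]
contact_force: [2.1, 1.3, 2.5]
gripper_width: 0.0173
gripper_force: 30.0
```

>>> drive_tool:
  rows:
    - {"x":0,"y":0,"z":0.0003,"spin":0,"fingers":-1}
    - {"x":0,"y":0,"z":0.0006,"spin":0,"fingers":-1}
    - {"x":0,"y":0,"z":0.0006,"spin":0,"fingers":-1}

```text
time_s: 20.18
tcp_pos: [0.519, 0.121, 0.0828]
eef_rot: [-180.0, -0.0, 0.0]
contact_force: [2.0, 1.6, 5.1]
gripper_width: 0.0174
gripper_force: 30.0
```

>>> drive_tool:
  rows:
    - {"x":0,"y":0,"z":0.0003,"spin":0,"fingers":-1}
    - {"x":0,"y":0,"z":0.0005,"spin":0,"fingers":-1}
    - {"x":0,"y":0,"z":0.0005,"spin":0,"fingers":-1}

```text
time_s: 20.55
tcp_pos: [0.519, 0.121, 0.0823]
eef_rot: [-180.0, -0.0, 0.0]
contact_force: [1.1, 1.1, 5.5]
gripper_width: 0.0175
gripper_force: 30.0
```

>>> drive_tool:
  rows:
    - {"x":0,"y":0,"z":0.0003,"spin":0,"fingers":-1}
    - {"x":0,"y":0,"z":0.0005,"spin":0,"fingers":-1}
    - {"x":0,"y":0,"z":0.0005,"spin":0,"fingers":-1}

```text
time_s: 20.92
tcp_pos: [0.519, 0.121, 0.0818]
eef_rot: [-180.0, -0.0, 0.0]
contact_force: [1.6, 2.5, 5.3]
gripper_width: 0.0175
gripper_force: 30.0
```

>>> drive_tool:
  rows:
    - {"x":0,"y":0,"z":0.0003,"spin":0,"fingers":-1}
    - {"x":0,"y":0,"z":0.0005,"spin":0,"fingers":-1}
    - {"x":0,"y":0,"z":0.0005,"spin":0,"fingers":-1}

```text
time_s: 21.3
tcp_pos: [0.519, 0.121, 0.0815]
eef_rot: [-180.0, -0.0, 0.0]
contact_force: [1.1, 2.4, 7.3]
gripper_width: 0.0175
gripper_force: 30.0
```

>>> drive_tool:
  rows:
    - {"x":0,"y":0,"z":0.0003,"spin":0,"fingers":-1}
    - {"x":0,"y":0,"z":0.0004,"spin":0,"fingers":-1}
    - {"x":0,"y":0,"z":0.0004,"spin":0,"fingers":-1}

```text
time_s: 21.68
tcp_pos: [0.5191, 0.121, 0.0815]
eef_rot: [-180.0, -0.0, 0.0]
contact_force: [-0.6, 2.0, 9.8]
gripper_width: 0.017
gripper_force: 30.0
```

>>> drive_tool:
  rows:
    - {"x":0,"y":0,"z":0.0002,"spin":0,"fingers":-1}
    - {"x":0,"y":0,"z":0.0003,"spin":0,"fingers":-1}
    - {"x":0,"y":0,"z":0.0003,"spin":0,"fingers":-1}

```text
time_s: 22.05
tcp_pos: [0.5192, 0.121, 0.0814]
eef_rot: [-180.0, -0.0, 0.0]
contact_force: [-0.9, 1.9, 12.9]
gripper_width: 0.0174
gripper_force: 30.0
```

Hard stop felt: the TCP stays at 0.0814 while the force climbs to 12.9 N. I'll ease off and tug gently to see whether it latched.

>>> drive_tool:
  rows:
    - {"x":0,"y":0,"z":-0.0008,"spin":0,"fingers":-1}
    - {"x":0,"y":0,"z":-0.0016,"spin":0,"fingers":-1}
    - {"x":0,"y":0,"z":-0.0022,"spin":0,"fingers":-1}
    - {"x":0,"y":0,"z":-0.0028,"spin":0,"fingers":-1}
    - {"x":0,"y":0,"z":-0.0028,"spin":0,"fingers":-1}

```text
time_s: 22.68
tcp_pos: [0.519, 0.121, 0.0832]
eef_rot: [-180.0, -0.0, 0.0]
contact_force: [2.2, 3.2, 3.2]
gripper_width: 0.0175
gripper_force: 30.0
```

>>> drive_tool:
  rows:
    - {"x":0,"y":0,"z":-0.0004,"spin":0,"fingers":-1}
    - {"x":0,"y":0,"z":-0.0008,"spin":0,"fingers":-1}
    - {"x":0,"y":0,"z":-0.0008,"spin":0,"fingers":-1}

```text
time_s: 23.05
tcp_pos: [0.5188, 0.1209, 0.0833]
eef_rot: [-180.0, 0.0, -0.0]
contact_force: [5.3, 3.5, -4.3]
gripper_width: 0.0173
gripper_force: 30.0
```

The tug shows it is latched: the pull reaches -4.3 N with no movement. I'll release and retreat.

>>> drive_tool:
  rows:
    - {"x":0,"y":0,"z":0.0005,"spin":0,"fingers":-1}
    - {"x":0,"y":0,"z":0.0005,"spin":0,"fingers":-0.5}
    - {"x":0,"y":0,"z":0.0005,"spin":0,"fingers":-0.3}
    - {"x":0,"y":0,"z":0.0005,"spin":0,"fingers":0}
    - {"x":0,"y":0,"z":0.0005,"spin":0,"fingers":0}
    - {"x":0,"y":0,"z":-0.02,"spin":0,"fingers":0}
    - {"x":0,"y":0,"z":-0.05,"spin":0,"fingers":0}
    - {"x":0,"y":0,"z":-0.08,"spin":0,"fingers":0}
    - {"x":0,"y":0,"z":-0.11,"spin":0,"fingers":0}
    - {"x":0,"y":0,"z":-0.11,"spin":0,"fingers":0}

```text
time_s: 24.3
tcp_pos: [0.52, 0.1214, 0.1966]
eef_rot: [-179.9, -0.2, 0.0]
contact_force: [-1.2, 0.1, -0.7]
gripper_width: 0.044
gripper_force: 0.0
```

```bash
python3 - <<'E'
from h import *
S=cap('side');T=np.load('top.npy',allow_pickle=True).item()
cv2.imwrite('pics/c6.png',cv2.resize(S['pixels'][170:350,240:480,::-1],None,fx=3.2,fy=3.2,interpolation=cv2.INTER_CUBIC))
f=lambda p:tuple(np.round((np.array(proj(S,p))-(240,170)+.5)*3.2))
print('expect tube top',f((.519,.121,.109)),'if unlatched',f((.519,.121,.124)))
E
```

```text
expect tube top (np.float64(258.0), np.float64(51.0)) if unlatched (np.float64(257.0), np.float64(31.0))
```

View pics/c6.png

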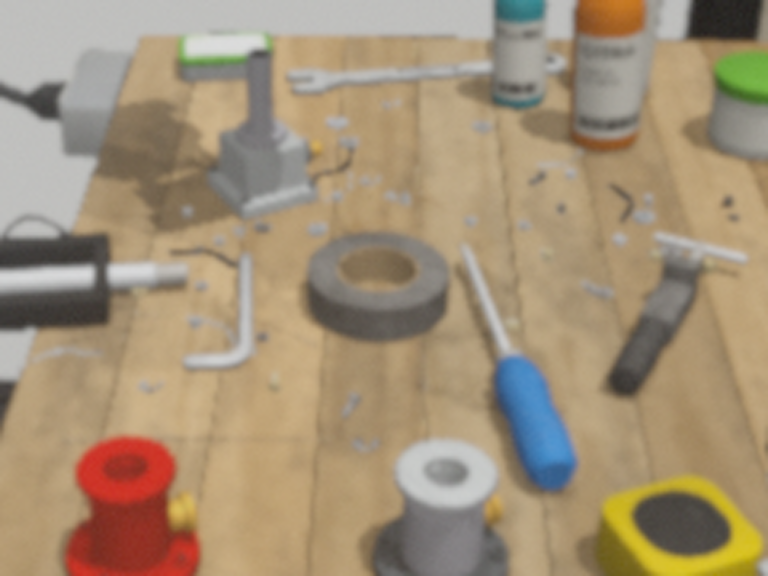

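The tube stands upright in the socket, its top at (259,54) where a latched tube should be (258,51). The bystanders in view haven't moved.

```bash
python3 -c "
from plant import r
print(r.close_job())"
```

```text
the job is handed in; nothing more can be done
None
```

The tube is out of the coupling and latched upright in the socket; it resisted a gentle tug, and the highest force I read while pushing it in was 12.9 N. I handed the job in at about 24 s of the 67 s allowed; no verdict came back.

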